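# Pack the picnic carrier and raise its telescoping handle

## Robot

A 7-joint arm with a two-finger parallel gripper is mounted at the origin on the work surface. World frame = base frame: x ahead of the robot, y to its left, z up, the work surface at z = 0. Lengths are in m, angles in rad, forces in N, time in s.
With the tool pointing down it reaches from about 0.425 to 0.875 m from the base axis. Payload 4.7 kg.
Tool frame: the origin (TCP) lies midway between the tips of the shut fingers; the grasp point (between the pads) lies ctrl.grasp_offset behind it (ctrl.grasp_offset is the distance from the TCP to the grasp point, in m); z points along the fingers, y is the line along which they close (so a half turn about z gives the same grasp; the last joint's range is limited). The gripper opens to 87 mm and grips with 3 to 60 N. Pads are 19 mm wide; open, the fingers measure 117 mm over their backs; the gripper's body (75 mm by 190 mm) begins 51 mm behind the grasp point.
Start: joints at [-1.21, 0.321, -0.07, 1.45, 0.023, 1.371, -0.057], TCP at [0.221, 0.611, 0.19] pointing down, gripper open.
Joint ranges: [-2.86, 2.86], [-0.3, 2.09], [-1.38, 1.24], [0.06, 2.45], [-1.56, 4.7], [0.09, 2.05], [-2.69, 2.69]. Speed limits (rad/s): [2.57, 2.57, 3.14, 3.14, 3.14, 3.14, 3.14].

## Interface

Orientations are given as a rotation vector (axis times angle).
In Python, from bench import ctrl gives the robot as it stands. The module is installed in compiled form; this text tells all that it offers.
- The arm moves only by the tool jog_arm, never from a script. Its argument "moves" is one flat list of numbers, 7 for each row, row after row: the shift along the tool's x, y, z in units of 30 cm (1.0 is 30 cm), then the turn, a rotation vector about the tool's x, y, z in units of 60 degrees (1.0 is 60 degrees), then the gripper's target within -1 to 1 (fully open at 1, half-way at 0, shut at -1). In form: [x, y, z, wx, wy, wz, fingers, x, y, z, wx, wy, wz, fingers, ...]. A call has exactly 8 rows; each row is the pose to reach, as a shift and turn from the pose commanded when the call began, along the tool's axes at that moment; what a row does not reach only later rows make up. A row lasts 1/8 s, in which the tool goes at most 62.5 mm and 10.7 degrees, less where a joint would pass 70% of its speed; a pose out of reach is approached as far as the arm can. A call with a number of a shift or a turn outside -1 to 1 is refused whole. A call with a gripper value outside its range is refused whole. The fingers move at their own pace and stop on an object; "newtons" is the grip in N (left out, the last holds). Time passes only in rows, so rows that repeat a pose let the fingers close, or fill a call up. It gives the time, the measured TCP pose, the force, the opening and the grip force at its end, in the units of the state.
- ctrl.get_state(): the state, without advancing time (a new reading comes with each control period).
- ctrl.get_image(name): name is "scene" or "top" or "wrist"; returns a dict with "pixels" (384x512x3 uint8, red, green, blue), "fx", "fy", "cx", "cy" (pixels), "xyz" and "rotation" of the camera in the world; the wrist camera has in their place "tool_from_camera" (4x4, takes a point from camera to tool coordinates, whose origin is the TCP and whose axes are the flange's). Camera axes: x right, y up, looking along -z (the intrinsics and any distortion apply to the point x, -y, -z); pixel columns grow to the right and rows downward; lengths in m; the calibration is good to about 2 mm. A picture is of the moment at which its call begins: read the wrist's pose just before it. There is no depth.
- ctrl.close_job(): hands the job in; it is judged then, once.
The state is a dict: "time": time; "joint_positions": joint angles; "qd": joint speeds; "joint_torque": joint torques, N m; "position": TCP position; "tool_rot": TCP orientation; "ft_force": force on the tool from outside, world axes, zero at the start; "torque": the same for the moment, N m; "grip_width": opening from 0.0 (shut) to 1.0 (fully open); "grip_force": force on a finger pad.
Only numpy, scipy, OpenCV 4.12 (cv2) and the standard library are available. Lean on these libraries where they do the work, as an engineer would, in place of code of your own. Each camera call takes 0.05 s, during which the arm holds its last target. There are 200 camera calls.

## Task

Lift the serving tray by its bar and tip the three bread rolls off its open end into the picnic carrier, then set the empty tray back flat on the worktop and let go of it. Then squeeze in the release button on the carrier's telescoping handle and pull the handle straight up, past the first stop, to its second stop. Finish while still gripping the handle and holding it fully extended, and leave the canister, the mug and the jar where they are.

Things in the scene. Friction and masses are not known exactly. Their poses are not given: they have to be found in the camera images.
- tray_bar (a point): Centre of the wooden grip bar of the loose aluminium serving tray. Axes are the tray's: z up, x along the bar, +y from the bar towards the tray's open end. Bar 120 long (x), 14 thick (y), 26 high, centre 60 mm above the tray's underside, on posts at x = -55 and +55, free below between them. The 3 mm deck reaches 185 mm from here in +y (no wall there) and 15 mm in -y.
- tray: The same tray, 140 (x) x 200 mm (y), about 0.2 kg; origin at the centre of its underside (bar centre at x 0, y -85, z +60), axes as for tray_bar. Walls 20 mm high on the bar's end and both long sides; open at +y. Deck and crusts are smooth (friction about 0.3: rolls slide at a tilt of roughly 20 degrees).
- roll0_center (a point): Centre (half-way up) of a loose small domed bread roll, 44 mm across, 34 mm high, about 30 g, standing on the tray's deck at the start; z is its upward axis
- roll1_center (a point): Centre (half-way up) of a loose small domed bread roll, 44 mm across, 34 mm high, about 30 g, standing on the tray's deck at the start; z is its upward axis
- roll2_center (a point): Centre (half-way up) of a loose small domed bread roll, 44 mm across, 34 mm high, about 30 g, standing on the tray's deck at the start; z is its upward axis
- box: The picnic carrier: grey open-topped plastic box, 220 (x) x 180 (y) x 110 mm high, walls and floor 5 mm; it stands firm and does not shift. Origin at the centre of its underside, z up. A black sleeve outside its +y wall (y 90 to 110, as high as the box) guides the handle. The tray lies on its -y side.
- grip_center (a point): Centre of the aluminium grip bar of the carrier's telescoping handle; axes parallel to the box's. Bar 140 long (x), 22 thick (y), 26 high, on two chrome posts at x = -55 and +55; with the handle down it is 150 mm above the box's underside (40 above the rim) at box x 0, y +100. The release button is at the middle of its -y face.
- grip: The same grip bar, with its button; origin at the bar's centre, axes parallel to the box's.
- handle (a joint): How far the handle is pulled straight up, m: 0 down, first stop 0.04, second stop (end of travel) 0.08. A catch locks it at each stop while the button is out; with the button in it slides freely (about 3 N with its weight) and sinks if let go.
- button (a joint): How far the release button is pressed, m: 0 out, 0.005 flush. A black plate 30 (x) x 18 mm (z), 5 mm proud of the middle of the bar's -y face, pressed towards +y with about 5 N; the catch is free beyond about 0.0035. Pinching the bar at its middle, a finger on either y face, presses it; keep it pressed while pulling.
- canister: Black round lidded canister with a loop on top, 84 mm across, 155 mm high; loose bystander, origin under its centre
- mug: White mug, 76 mm across, 85 mm high; loose bystander, origin under its centre
- jar: Glass jar, 64 mm across, 90 mm high; loose bystander, origin under its centre

How it is judged:
By the outcome, as a careful person would: the job done as asked, in the order asked, and still so for the second after the job is handed in, while the arm keeps its last pose, push and grip.
It also fails if it takes over 61 s, if anything falls off the work surface, if the arm or the gripper's body presses on something with over 40 N, if the wrist force passes 120 N, or if a joint passes its speed limit or range.

## Working session

There is one attempt and no reset: what is moved stays moved. The work goes in short steps, Python scripts to look and compute and a tool call to move; the robot and the scene stay as the last step left them, time stands still between calls to the robot, and variables do not carry over. Pictures are saved under pics/ and viewed, at most 10 in all, crops included, and the job is handed in when it is done.

Besides the shell and the picture viewer there is one more tool, called after "Call:" by a JSON object that holds its "op" and its "data", one argument or row to a line. jog_arm: Moves the arm, as the interface text tells. Its arguments: {"type":"object","properties":{"moves":{"type":"array"},"newtons":{"type":"number"}},"required":["moves"]}

```bash
mkdir -p pics; python3 - <<'E'
from bench import ctrl
import cv2,numpy as np,pickle
s=ctrl.get_state();print({k:np.round(v,3) for k,v in s.items()},ctrl.grasp_offset)
d={}
for n in("scene","top"):
    d[n]=ctrl.get_image(n)
    i=d[n];print(n,[ (k,np.round(v,4).tolist()) for k,v in i.items() if k!="pixels"])
    cv2.imwrite(f"pics/{n}.png",i["pixels"][:,:,::-1])
pickle.dump(d,open("im.pkl","wb"))
E
```

```text
{'time': np.float64(0.0), 'joint_positions': array([-1.21 ,  0.322, -0.07 ,  1.452,  0.023,  1.371, -0.057]), 'qd': array([-0.001, -0.001, -0.001,  0.003, -0.001, -0.002,  0.001]), 'joint_torque': array([-0.0000e+00, -4.9128e+01, -4.0400e-01, -3.1253e+01, -6.4000e-02,
        4.4000e-02,  0.0000e+00]), 'position': array([0.221, 0.611, 0.188]), 'tool_rot': array([-5.420e-01, -3.094e+00,  3.000e-03]), 'ft_force': array([0.224, 0.123, 0.307]), 'torque': array([ 0.   , -0.017,  0.01 ]), 'grip_force': np.float64(0.0), 'grip_width': np.float64(1.0)} 0.0187
scene [('fx', 409.3425), ('fy', 409.3425), ('cx', 253.8436), ('cy', 197.2689), ('xyz', [1.1042, 0.1936, 0.9896]), ('rotation', [0.3679, 0.5492, 1.902])]
top [('fx', 396.0345), ('fy', 396.0345), ('cx', 253.92), ('cy', 187.7104), ('xyz', [0.4689, -0.0167, 0.9054]), ('rotation', [0.1526, -0.1399, -1.5943])]
```

View pics/scene.png

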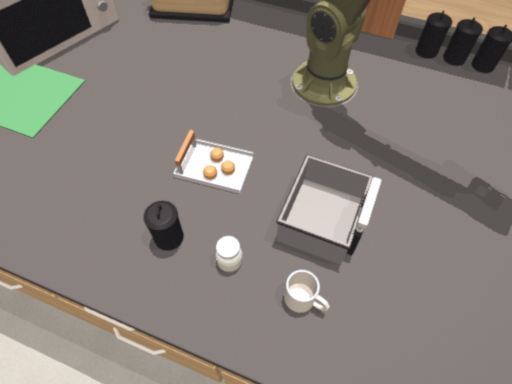

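View pics/top.png

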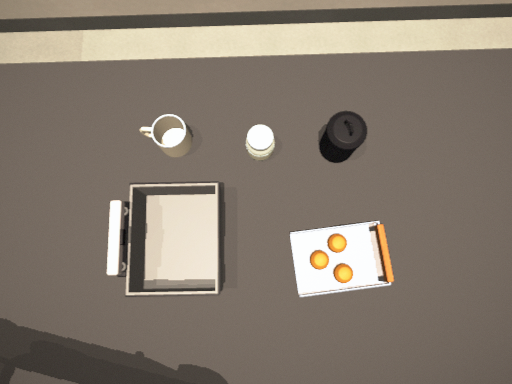

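The top view shows the box with its handle at about (113,237), the tray at (340,258) with its bar at (385,253), and the rolls at (338,243), (320,260) and (344,273). In the scene view the bar is at (185,148) and the grip at (369,203).

```bash
cat >h.py <<'E'
import numpy as np,cv2
from scipy.spatial.transform import Rotation as R
def ray(i,uv):
    u,v=uv; d=np.array([(u-i["cx"])/i["fx"],-(v-i["cy"])/i["fy"],-1.])
    return np.array(i["xyz"]),R.from_rotvec(i["rotation"]).apply(d)
def plane(i,uv,z):
    o,d=ray(i,uv); return o+d*(z-o[2])/d[2]
def tri(*a):
    A=np.zeros((3,3));b=np.zeros(3);L=[]
    for i,uv in a:
        o,d=ray(i,uv);d=d/np.linalg.norm(d);P=np.eye(3)-np.outer(d,d);A+=P;b+=P@o;L.append((P,o))
    x=np.linalg.solve(A,b);return x,max(np.linalg.norm(P@(x-o)) for P,o in L)
E
python3 - <<'E'
from h import *
import pickle
d=pickle.load(open("im.pkl","rb"))
def blobs(m,mn=30):
    cs,_=cv2.findContours(m.astype(np.uint8),cv2.RETR_EXTERNAL,cv2.CHAIN_APPROX_NONE)
    return [(cv2.contourArea(c),cv2.minAreaRect(c),cv2.boxPoints(cv2.minAreaRect(c)).round(1).tolist()) for c in cs if cv2.contourArea(c)>mn]
roi={"scene":(140,120,260,200),"top":(280,210,400,300)}
for n in d:
    hsv=cv2.cvtColor(d[n]["pixels"],cv2.COLOR_RGB2HSV)
    m=(hsv[...,1]>130)&(hsv[...,2]>90)&(hsv[...,0]<25)
    x0,y0,x1,y1=roi[n];k=np.zeros_like(m);k[y0:y1,x0:x1]=1
    print(n);[print(round(b[0]),np.round(b[1][0],1),np.round(b[1][1],1),b[2]) for b in blobs(m&k)]
    # grip
    w=(hsv[...,1]<40)&(hsv[...,2]>170)
    [print(' w',round(b[0]),np.round(b[1][0],1),b[2]) for b in blobs(w,100)]
a=cv2.resize(d["top"]["pixels"][165:310,95:405],None,fx=2.55,fy=2.55,interpolation=cv2.INTER_CUBIC)
b=cv2.resize(d["scene"]["pixels"][120:270,165:395],None,fx=2.5,fy=2.5,interpolation=cv2.INTER_CUBIC)
# stack within 800x800? save separately scaled
h=np.zeros((600,800,3),np.uint8)
a=cv2.resize(a,(640,299));b=cv2.resize(b,(460,300));h[:299,:640]=a;h[300:,:460]=b
cv2.imwrite("pics/crop.png",h[:,:,::-1])
E
```

```text
scene
46 [209.8 174.3] [ 7.6 11.3] [[203.8000030517578, 171.10000610351562], [215.0, 169.89999389648438], [215.8000030517578, 177.5], [204.60000610351562, 178.6999969482422]]
48 [227.5 169.5] [ 7. 11.] [[222.0, 166.0], [233.0, 166.0], [233.0, 173.0], [222.0, 173.0]]
44 [216.7 156.4] [ 7.7 11.2] [[210.6999969482422, 153.10000610351562], [221.8000030517578, 151.89999389648438], [222.60000610351562, 159.60000610351562], [211.5, 160.8000030517578]]
32 [184.8 148.6] [ 3.6 33.5] [[175.1999969482422, 162.5], [191.1999969482422, 133.0], [194.39999389648438, 134.8000030517578], [178.39999389648438, 164.1999969482422]]
 w 3214 [ 65.5 357.5] [[0.0, 383.0], [0.0, 332.0], [131.0, 332.0], [131.0, 383.0]]
 w 170 [137.3 343.2] [[110.5, 335.79998779296875], [114.0, 328.0], [164.1999969482422, 350.5], [160.6999969482422, 358.3999938964844]]
 w 104 [108.5 319.1] [[83.80000305175781, 309.70001220703125], [85.0, 307.0], [133.1999969482422, 328.5], [132.0, 331.29998779296875]]
 w 1128 [305.3 292.5] [[280.29998779296875, 276.8999938964844], [310.70001220703125, 263.5], [330.3999938964844, 308.1000061035156
[... 904 characters left out ...]
2.29998779296875]]
 w 5429 [339.6 258.4] [[288.79998779296875, 232.0], [381.5, 219.3000030517578], [390.3999938964844, 284.70001220703125], [297.70001220703125, 297.3999938964844]]
 w 741 [113.4 237. ] [[105.9000015258789, 273.8999938964844], [109.5999984741211, 199.60000610351562], [120.9000015258789, 200.10000610351562], [117.19999694824219, 274.5]]
 w 5388 [171.5 238.5] [[127.0, 183.0], [216.0, 183.0], [216.0, 294.0], [127.0, 294.0]]
 w 669 [259.5 140. ] [[245.0, 124.0], [274.0, 124.0], [274.0, 156.0], [245.0, 156.0]]
 w 940 [165.9 131.5] [[140.10000610351562, 127.5], [174.1999969482422, 106.69999694824219], [191.8000030517578, 135.39999389648438], [157.60000610351562, 156.1999969482422]]
```

View pics/crop.png

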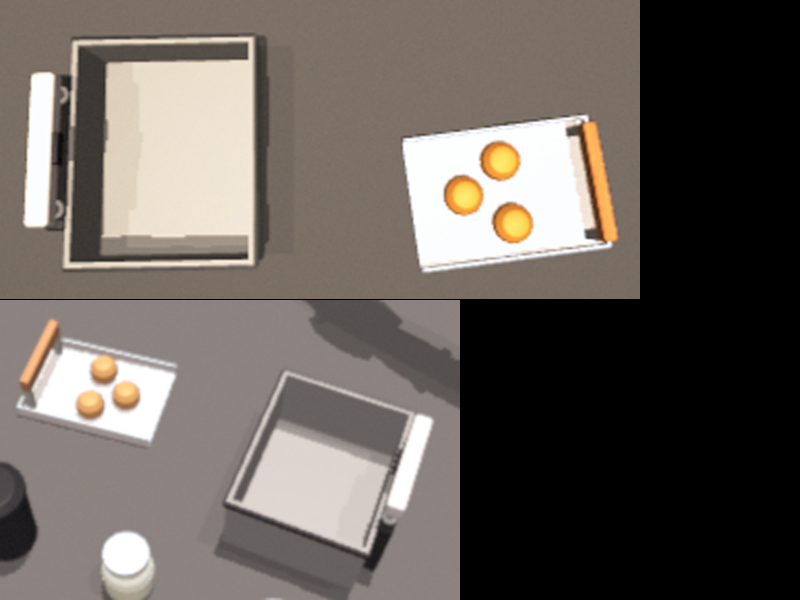

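```bash
python3 - <<'E'
from h import *
import pickle
d=pickle.load(open("im.pkl","rb"));T,S=d["top"],d["scene"]
hsv=cv2.cvtColor(S["pixels"],cv2.COLOR_RGB2HSV)
m=(hsv[...,1]>110)&(hsv[...,0]<20)&(hsv[...,2]>60)
k=np.zeros_like(m);k[125:172,168:200]=1
c=max(cv2.findContours((m&k).astype(np.uint8),0,1)[0],key=cv2.contourArea);r=cv2.minAreaRect(c);print(r,cv2.boxPoints(r).tolist())
bs=cv2.boxPoints(r)
bt=cv2.boxPoints(((384.6,253.4),(59.2,9.8),0)) # unused
C=np.array(r[0])+.5
p,e=tri((T,(384.6,253.4)),(S,C));print("bar centre",p,e)
ct=lambda u,v:(95+u/2.0645,165+v/2.0645); cs=lambda u,v:(165+u/2,120+(v-300)/2)
P=[]
for a,b in [((75,38),(230,502)),((264,36),(287,374)),((259,266),(413,412)),((66,267),(370,551))]: pass
tc=[(70,37),(266,36),(259,268),(64,269)]
sc=[(370,553),(228,503),(287,373),(413,411)]
for a,b in zip(tc,sc):
    p,e=tri((T,ct(*a)),(S,cs(*b)));q=plane(T,ct(*a),.11);P.append(q);print("rim",p.round(4),round(e,4),"plane",q.round(4), plane(S,cs(*b),.11).round(4))
print("box c",np.mean(P,0))
# grip: top face ends, z=.163
a=[(107.9,200.2),(119.9,200.6)];b=[(106.7,274),(118.2,274.6)]
print("gripT", [plane(T,np.array(x)+.5,.163).round(4) for x in a+b])
print("gripS",[plane(S,cs(*x),.163).round(4) for x in [(415,417),(432,418),(388,514),(403,518)]])
print("grip tri",tri((T,(113.9,237.5)),(S,cs(409,466))))
# bar top face
print("barT",[plane(T,np.array(x)+.5,.073).round(4) for x in [(374.4,225.1),(383.1,223.4),(393.8,280.7),(385.1,282.3)]])
print("barS",[plane(S,np.array(x)+.5,.073).round(4) for x in bs])
# tray corners open end  top crop (403,138),(422,271) z .02
for a,b in [((403,138),(151,442)),((422,271),(176,366))]:
  print("trayopen",plane(T,ct(*a),.02).round(4),plane(S,cs(*b),.02).round(4),tri((T,ct(*a)),(S,cs(*b)))[0].round(4))
for u in [(343.5,273.5),(319.5,260),(337.5,243)]: print("roll",plane(T,u,.02).round(4))
print("mug,jar,can",plane(T,(170,122),.085).round(3),plane(T,(260,137),.09).round(3),plane(T,(347,130),.155).round(3))
E
```

```text
((184.50001525878906, 147.50001525878906), (5.813776969909668, 36.224300384521484), 26.56505012512207) [[173.8000030517578, 162.40000915527344], [190.00001525878906, 130.00001525878906], [195.2000274658203, 132.6000213623047], [179.00001525878906, 165.00001525878906]]
bar centre [ 0.47900964 -0.28270007  0.05481886] 0.0013925371134970875
rim [0.6348 0.2438 0.1138] 0.0009 plane [0.6358 0.2441 0.11  ] [0.6323 0.2449 0.11  ]
rim [0.6306 0.0574 0.1008] 0.008 plane [0.6311 0.0489 0.11  ] [0.6331 0.0663 0.11  ]
rim [0.4057 0.064  0.0964] 0.0043 plane [0.4082 0.0585 0.11  ] [0.4146 0.0699 0.11  ]
rim [0.4122 0.2427 0.1108] 0.0001 plane [0.4122 0.2429 0.11  ] [0.4115 0.2428 0.11  ]
box c [0.52180811 0.14863546 0.11      ]
gripT [array([0.5913, 0.2648, 0.163 ]), array([0.5899, 0.2419, 0.163 ]), array([0.4539, 0.2615, 0.163 ]), array([0.4523, 0.2402, 0.163 ])]
gripS [array([0.4612, 0.2443, 0.163 ]), array([0.4547, 0.2639, 0.163 ]), array([0.6054, 0.2478, 0.163 ]), array([0.6039, 0.2649, 0.163 ])]
grip tri (array([0.52260991, 0.25629103, 0.14819218]), np.float64(0.0007564097334719762))
barT [array([ 0.537 , -0.2632,  0.073 ]), array([ 0.5401, -0.2817,  0.073 ]), array([ 0.4228, -0.2932,  0.073 ]), array([ 0.4201, -0.2752,  0.073 ])]
barS [array([ 0.5499, -0.2749,  0.073 ]), array([ 0.4261, -0.2876,  0.073 ]), array([ 0.4293, -0.2689,  0.073 ]), array([ 0.5524, -0.2573,  0.073 ])]
trayopen [ 0.5329 -0.0899  0.02  ] [ 0.5343 -0.0818  0.02  ] [ 0.5321 -0.0868  0.0149]
trayopen [ 0.3937 -0.1036  0.02  ] [ 0.3949 -0.1011  0.02  ] [ 0.3931 -0.1029  0.0172]
roll [ 0.4391 -0.202   0.02  ]
roll [ 0.4695 -0.1514  0.02  ]
roll [ 0.5053 -0.1933  0.02  ]
mug,jar,can [0.774 0.167 0.085] [ 0.732 -0.028  0.09 ] [ 0.72  -0.2    0.155]
```

```bash
cat >>h.py <<'E'
import json,os
from bench import ctrl
UP=np.array([.3]*3+[np.pi/3]*3)
def load():
    c=json.load(open("cmd.json"));return np.array(c[:3]),R.from_rotvec(c[3:])
def applied(row):           # record the last row sent
    p,q=load();r=np.array(row[:6])*UP
    json.dump([*(p+q.apply(r[:3])),*(q*R.from_rotvec(r[3:])).as_rotvec()],open("cmd.json","w"))
def down(yaw,tilt=0):       # tool y at azimuth yaw; tilt: + lowers the +y side (about tool y x z)
    y=np.array([np.cos(yaw),np.sin(yaw),0]);z=np.array([0,0,-1.]);x=np.cross(y,z)
    return R.from_rotvec(-tilt*x)*R.from_matrix(np.c_[x,y,z])
def row(P,Q):
    p,q=load();return np.round(np.r_[q.inv().apply(np.array(P)-p),(q.inv()*Q).as_rotvec()]/UP,4).tolist()
def st():
    s=ctrl.get_state();p,q=load();m=R.from_rotvec(s["tool_rot"])
    print("t",round(float(s["time"]),2),"pos",np.round(s["position"],4),"cmd",p.round(4),"roterr",np.round((q.inv()*m).as_rotvec(),4),"F",np.round(s["ft_force"],1),"w",round(float(s["grip_width"]),3),"gf",round(float(s["grip_force"]),1),"j",np.round(s["joint_positions"],2))
E
python3 - <<'E'
from h import *
s=ctrl.get_state();json.dump([.221,.611,.19,*s["tool_rot"]],open("cmd.json","w"))
q=load()[1]
print(q.as_matrix().round(3))
yaw=np.deg2rad(95.6);print(down(yaw).as_matrix().round(3))
print(row([.40,.45,.33],down(yaw)))
E
```

```text
[[-0.94   0.34  -0.   ]
 [ 0.34   0.94  -0.002]
 [-0.    -0.002 -1.   ]]
[[-0.995 -0.098  0.   ]
 [-0.098  0.995  0.   ]
 [-0.     0.    -1.   ]]
[-0.7436, -0.3027, -0.4661, -0.0016, -0.0003, -0.4245]
```

Call:
{"op": "jog_arm", "data": {
  "moves": [-0.74,-0.3,-0.47,0,0,-0.42,0.2,-0.74,-0.3,-0.47,0,0,-0.42,0.2,-0.74,-0.3,-0.47,0,0,-0.42,0.2,-0.74,-0.3,-0.47,0,0,-0.42,0.2,-0.74,-0.3,-0.47,0,0,-0.42,0.2,-0.74,-0.3,-0.47,0,0,-0.42,0.2,-0.74,-0.3,-0.47,0,0,-0.42,0.2,-0.74,-0.3,-0.47,0,0,-0.42,0.2],
  "newtons": 30
}}

```text
time: 1.1
position: [0.397, 0.4524, 0.3291]
tool_rot: [0.151, -3.136, 0.002]
ft_force: [0.4, 0.2, -0.1]
grip_width: 0.602
grip_force: 0.0
```

```bash
python3 - <<'E'
from h import *
applied([-0.74,-0.3,-0.47,0,0,-0.42]);st()
print(row([.55,.16,.33],down(np.deg2rad(95.6))))
E
```

```text
t 1.1 pos [0.397  0.4524 0.3291] cmd [0.3993 0.4511 0.3312] roterr [-0.0005  0.0015 -0.0035] F [ 0.4  0.2 -0.1] w 0.602 gf 0.0 j [-0.9   0.19  0.01  1.34 -0.    1.62  0.77]
[-0.4102, -1.0129, 0.0053, -0.0015, -0.0006, -0.0045]
```

Call:
{"op": "jog_arm", "data": {
  "moves": [-0.41,-0.97,0,0,0,0,0.2,-0.41,-0.97,0,0,0,0,0.2,-0.41,-0.97,0,0,0,0,0.2,-0.41,-0.97,0,0,0,0,0.2,-0.41,-0.97,0,0,0,0,0.2,-0.41,-0.97,0,0,0,0,0.2,-0.41,-0.97,0,0,0,0,0.2,-0.41,-0.97,0,0,0,0,0.2]
}}

```text
time: 2.1
position: [0.5476, 0.1755, 0.3301]
tool_rot: [0.153, -3.137, -0.001]
ft_force: [-0.4, -0.1, 0.9]
grip_width: 0.599
grip_force: 0.0
```

```bash
python3 - <<'E'
from h import *
applied([-0.41,-0.97,0,0,0,0]);st()
print(row([.50,-.12,.28],down(np.deg2rad(95.6))))
E
```

```text
t 2.1 pos [0.5476 0.1755 0.3301] cmd [0.5488 0.1728 0.3316] roterr [-0.0022  0.0003 -0.0042] F [-0.4 -0.1  0.9] w 0.599 gf 0.0 j [-0.57  0.13  0.24  1.41 -0.03  1.61  1.34]
[0.2524, -0.9565, 0.1736, -0.0015, -0.0006, -0.0045]
```

Call:
{"op": "jog_arm", "data": {
  "moves": [0.25,-0.96,0.17,0,0,0,0.2,0.25,-0.96,0.17,0,0,0,0.2,0.25,-0.96,0.17,0,0,0,0.2,0.25,-0.96,0.17,0,0,0,0.2,0.25,-0.96,0.17,0,0,0,0.2,0.25,-0.96,0.17,0,0,0,0.2,0.25,-0.96,0.17,0,0,0,0.2,0.25,-0.96,0.17,0,0,0,0.2]
}}

```text
time: 3.1
position: [0.5014, -0.1183, 0.2796]
tool_rot: [-0.153, 3.138, 0.001]
ft_force: [0.1, 0.8, 0.2]
grip_width: 0.595
grip_force: 0.0
```

```bash
python3 - <<'E'
from h import *
applied([0.25,-0.96,0.17,0,0,0]);st()
print(row([.481,-.279,.18],down(np.deg2rad(95.6))))
E
```

```text
t 3.1 pos [ 0.5014 -0.1183  0.2796] cmd [ 0.5008 -0.121   0.2811] roterr [-0.0019 -0.0009 -0.0044] F [0.1 0.8 0.2] w 0.595 gf 0.0 j [-0.3  -0.01  0.47  1.65  0.    1.5   1.85]
[0.1145, -0.5178, 0.3378, -0.0015, -0.0006, -0.0045]
```

Call:
{"op": "jog_arm", "data": {
  "moves": [0.115,-0.52,0.34,0,0,0,0.2,0.115,-0.52,0.34,0,0,0,0.2,0.115,-0.52,0.34,0,0,0,0.2,0.115,-0.52,0.34,0,0,0,0.2,0.115,-0.52,0.34,0,0,0,0.2,0.115,-0.52,0.34,0,0,0,0.2,0.115,-0.52,0.34,0,0,0,0.2,0.115,-0.52,0.34,0,0,0,0.2]
}}

```text
time: 4.1
position: [0.4815, -0.2787, 0.1781]
tool_rot: [-0.148, 3.137, 0.0]
ft_force: [-0.7, -0.2, -0.4]
grip_width: 0.602
grip_force: 0.0
```

```bash
python3 - <<'E'
from h import *
applied([0.115,-0.52,0.34,0,0,0]);st()
s=ctrl.get_state();i=ctrl.get_image("wrist")
import pickle;pickle.dump((s["position"],s["tool_rot"],i),open("w1.pkl","wb"))
print(np.round(i["tool_from_camera"],3).tolist(),[k for k in i])
cv2.imwrite("pics/w1.png",i["pixels"][:,:,::-1])
E
```

```text
t 4.1 pos [ 0.4815 -0.2787  0.1781] cmd [ 0.4809 -0.2797  0.1793] roterr [-0.0016 -0.0017 -0.0015] F [-0.7 -0.2 -0.4] w 0.602 gf 0.0 j [-0.11  0.14  0.64  1.73 -0.09  1.31  2.22]
[[0.001, 0.964, 0.267, 0.073], [1.0, -0.001, 0.001, -0.0], [0.002, 0.267, -0.964, -0.195], [0.0, 0.0, 0.0, 1.0]] ['pixels', 'fx', 'fy', 'cx', 'cy', 'tool_from_camera']
```

View pics/w1.png

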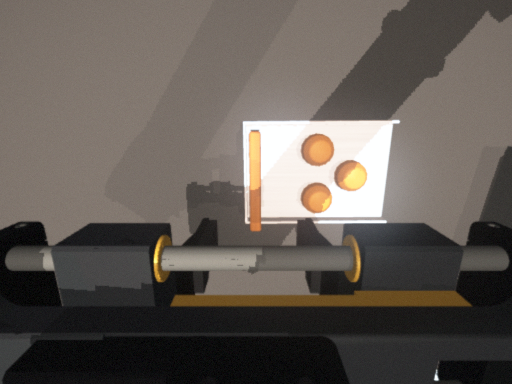

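The wrist view shows the bar at columns 249–261, rows 131–231, with the fingers straddling it and the rolls clear of them.

```bash
python3 - <<'E'
from h import *
import pickle
p,r,i=pickle.load(open("w1.pkl","rb"))
q=R.from_rotvec(r);M=np.array(i["tool_from_camera"])
i["xyz"]=np.array(p)+q.apply(M[:3,3]);i["rotation"]=(q*R.from_matrix(M[:3,:3])).as_rotvec()
hsv=cv2.cvtColor(i["pixels"],cv2.COLOR_RGB2HSV);m=(hsv[...,1]>130)&(hsv[...,0]<25)
m[:,:240]=0;m[:,268:]=0;m[:110]=0;m[245:]=0
c=max(cv2.findContours(m.astype(np.uint8),0,1)[0],key=cv2.contourArea);b=cv2.boxPoints(cv2.minAreaRect(c));print(b.tolist())
for x in b: print(plane(i,x+.5,.073).round(4))
print("c",plane(i,b.mean(0)+.5,.073), tri((i,b.mean(0)+.5),(pickle.load(open("im.pkl","rb"))["top"],(384.6,253.4))))
for u in [(245,122),(398,122),(385,221),(245,221)]: print("tray",plane(i,u,.02).round(4))
E
```

```text
[[250.0, 230.0], [250.0, 163.0], [260.0, 163.0], [260.0, 230.0]]
[ 0.5406 -0.2812  0.073 ]
[ 0.4587 -0.2886  0.073 ]
[ 0.4576 -0.2773  0.073 ]
[ 0.5395 -0.2691  0.073 ]
c [ 0.49767332 -0.27918002  0.073     ] (array([ 0.48421357, -0.27525804,  0.09885298]), np.float64(0.007168622052440655))
tray [ 0.4148 -0.3008  0.02  ]
tray [ 0.3961 -0.1057  0.02  ]
tray [ 0.5311 -0.0919  0.02  ]
tray [ 0.5502 -0.2895  0.02  ]
```

Call:
{"op": "jog_arm", "data": {
  "moves": [0,-0.004,0.2,0,0,0,0.2,0,-0.004,0.35,0,0,0,0.2,0,-0.004,0.456,0,0,0,0.2,0,-0.004,0.456,0,0,0,0.2,0,-0.004,0.456,0,0,0,-1,0,-0.004,0.456,0,0,0,-1,0,-0.004,0.456,0,0,0,-1,0,-0.004,0.456,0,0,0,-1],
  "newtons": 60
}}

```text
time: 5.15
position: [0.4814, -0.2806, 0.0414]
tool_rot: [-0.146, 3.137, -0.0]
ft_force: [0.5, 0.2, 0.6]
grip_width: 0.231
grip_force: 0.0
```

```bash
python3 - <<'E'
from h import *
applied([0,-.004,.456,0,0,0]);st()
E
```

```text
t 5.15 pos [ 0.4814 -0.2806  0.0414] cmd [ 0.4809 -0.2811  0.0425] roterr [-0.0013 -0.0018 -0.0001] F [0.5 0.2 0.6] w 0.231 gf 0.0 j [-0.06  0.28  0.62  1.88 -0.19  1.04  2.3 ]
```

Call:
{"op": "jog_arm", "data": {
  "moves": [0,0,0,0,0,0,-1,0,0,0,0,0,0,-1,0,0,0,0,0,0,-1,0,0,0,0,0,0,-1,0,0,-0.02,0,0,0,-1,0,0,-0.05,0,0,0,-1,0,0,-0.09,0,0,0,-1,0,0,-0.1,0,0,0,-1]
}}

```text
time: 6.15
position: [0.4819, -0.281, 0.0723]
tool_rot: [-0.146, 3.136, -0.001]
ft_force: [0.1, 0.5, 0.8]
grip_width: 0.007
grip_force: 0.0
```

```bash
python3 - <<'E'
from h import *
applied([0,0,-.1,0,0,0]);st()
y=np.deg2rad(95.6)
print(row([.500,-.27,.27],down(y)),row([.52,-.2,.31],down(y)))
# tip pose: lip at (0.52,.11,.12); 
d=lambda th:down(np.pi/2,th)
for deg in(0,20,45):
    th=np.deg2rad(deg);c,s=np.cos(th),np.sin(th)
    bar=np.array([.52,.11-.185*c+.06*s,.125+.185*s+.06*c]);tz=d(th).apply([0,0,1]);print(deg,bar.round(3),(bar+.0187*tz).round(3),tz.round(2),"wrist",(bar-.2*tz).round(3))
E
```

```text
t 6.15 pos [ 0.4819 -0.281   0.0723] cmd [ 0.481  -0.2811  0.0725] roterr [-0.0007 -0.0029 -0.    ] F [0.1 0.5 0.8] w 0.007 gf 0.0 j [-0.08  0.24  0.63  1.85 -0.16  1.1   2.28]
[-0.0662, 0.0297, -0.6583, -0.0015, -0.0006, -0.0045] [-0.1542, 0.2557, -0.792, -0.0015, -0.0006, -0.0045]
0 [ 0.52  -0.075  0.185] [ 0.52  -0.075  0.166] [ 0.  0. -1.] wrist [ 0.52  -0.075  0.385]
20 [ 0.52  -0.043  0.245] [ 0.52  -0.037  0.227] [ 0.    0.34 -0.94] wrist [ 0.52  -0.112  0.433]
45 [0.52  0.022 0.298] [0.52  0.035 0.285] [ 0.    0.71 -0.71] wrist [ 0.52 -0.12  0.44]
```

The fingers shut on nothing, so I'm looking again.

```bash
python3 - <<'E'
from h import *
import pickle
d={n:ctrl.get_image(n) for n in("scene","top","wrist")};s=ctrl.get_state();d["s"]=(s["position"],s["tool_rot"]);pickle.dump(d,open("im2.pkl","wb"))
h=np.zeros((600,800,3),np.uint8)
h[:300,:400]=cv2.resize(d["top"]["pixels"][180:330,230:430],(400,300),interpolation=cv2.INTER_CUBIC)
h[:300,400:]=cv2.resize(d["scene"]["pixels"][60:210,110:310],(400,300),interpolation=cv2.INTER_CUBIC)
h[300:,:400]=cv2.resize(d["wrist"]["pixels"],(400,300))
cv2.imwrite("pics/c2.png",h[:,:,::-1])
E
```

```text
(no output)
```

View pics/c2.png

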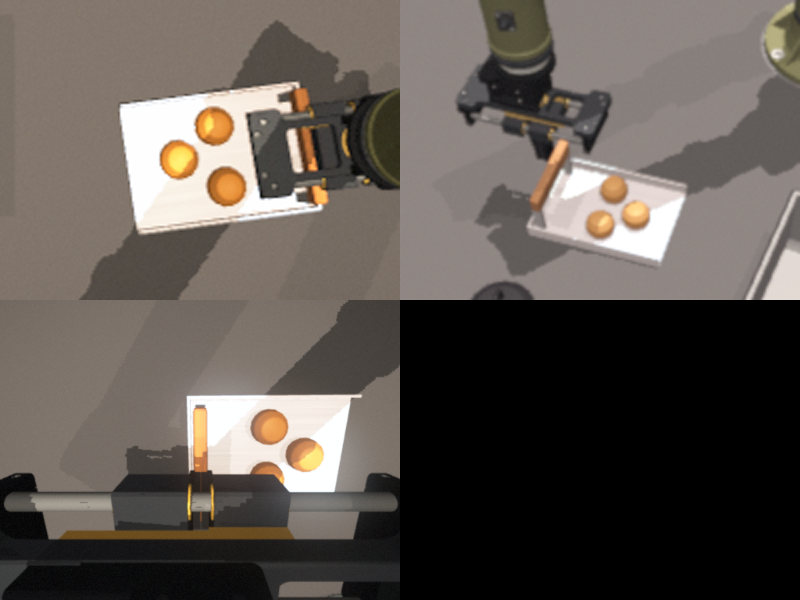

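```bash
python3 - <<'E'
from h import *
import pickle
d=pickle.load(open("im2.pkl","rb"));
def proj(i,P):
    c=R.from_rotvec(i["rotation"]).inv().apply(np.array(P)-i["xyz"]);return i["cx"]+i["fx"]*c[0]/-c[2],i["cy"]-i["fy"]*c[1]/-c[2]
for P in [d["s"][0],[.482,-.281,.09],[.482,-.281,.04],[.44,-.281,.072]]:
    u=np.array(proj(d["scene"],P));print(P,u.round(1),"crop",((u-[110,60])*2+[400,0]).round(0))
a=cv2.resize(d["scene"]["pixels"][115:175,155:235],(800,600),interpolation=cv2.INTER_CUBIC)
cv2.imwrite("pics/c3.png",a[:,:,::-1])
E
```

```text
[ 0.48113197 -0.28046069  0.07095176] [184.1 145.1] crop [548. 170.]
[0.482, -0.281, 0.09] [182.8 141. ] crop [546. 162.]
[0.482, -0.281, 0.04] [185.3 152. ] crop [551. 184.]
[0.44, -0.281, 0.072] [190.4 134.7] crop [561. 149.]
```

View pics/c3.png

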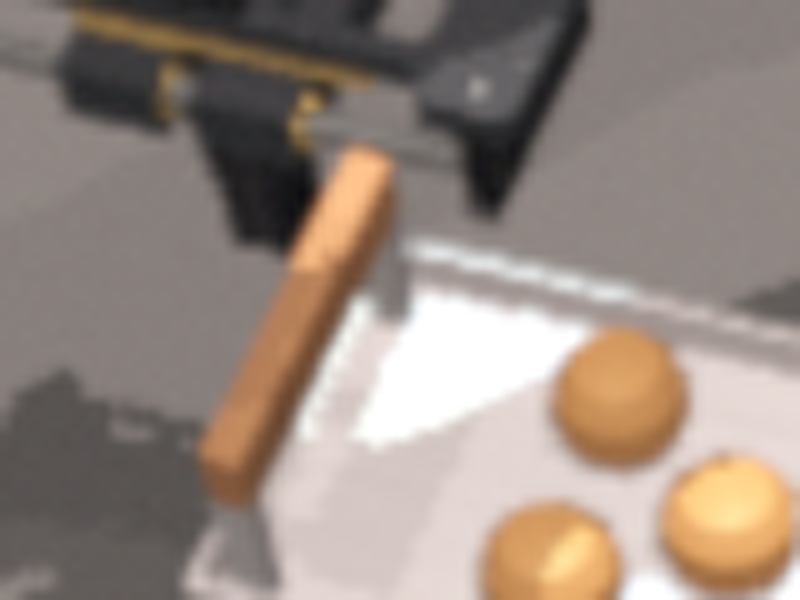

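```bash
python3 - <<'E'
from h import *
import pickle
d=pickle.load(open("im2.pkl","rb"))
a=cv2.resize(d["wrist"]["pixels"][110:310,190:324],(402,600),interpolation=cv2.INTER_CUBIC)
w=pickle.load(open("w1.pkl","rb"))[2]["pixels"]
b=cv2.resize(w[110:310,180:312],(396,600),interpolation=cv2.INTER_CUBIC)
c=np.hstack([a,b]);c=(255*(c/255.)**.5).astype(np.uint8)
cv2.imwrite("pics/c4.png",c[:,:,::-1])
i=d["wrist"];print(i["fx"],i["cx"],i["cy"])
E
```

```text
266.27397526268857 256.71484675262803 192.28855456677115
```

View pics/c4.png

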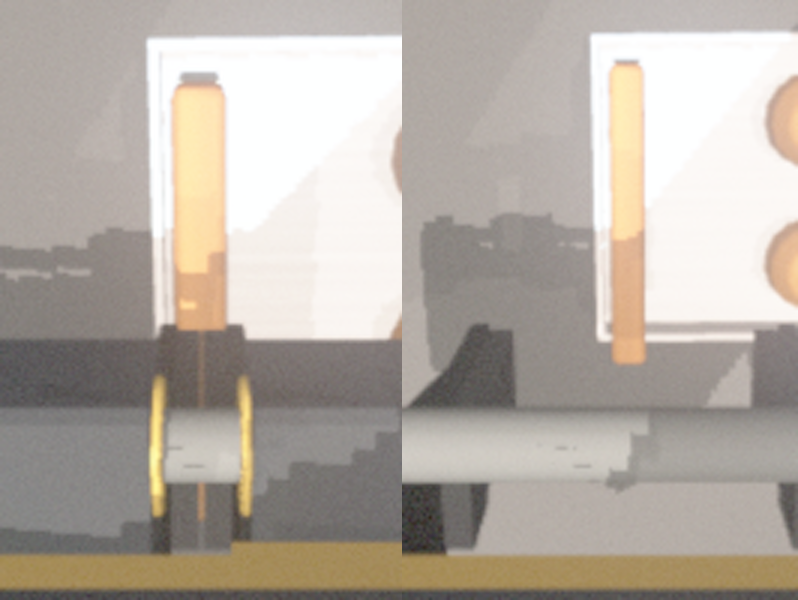

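The closed fingers sit above the bar. Both the wrist and scene views put the visible tips about 27 mm higher than the reported TCP, so I'll regrasp lower. That stays clear of the tray even if this estimate is wrong.

Call:
{"op": "jog_arm", "data": {
  "moves": [0,0,0,0,0,0,0.2,0,0,0,0,0,0,0.2,0,0,0,0,0,0,0.2,0,0,0,0,0,0,0.2,0,0,0.05,0,0,0,0.2,0,0,0.1,0,0,0,0.2,0,0,0.15,0,0,0,0.2,0,0,0.19,0,0,0,0.2]
}}

```text
time: 7.3
position: [0.4804, -0.2803, 0.0122]
tool_rot: [0.146, -3.137, -0.001]
ft_force: [-0.2, -1.0, 0.3]
grip_width: 0.596
grip_force: 0.0
```

```bash
python3 - <<'E'
from h import *
applied([0,0,.19,0,0,0]);st()
E
```

```text
t 7.3 pos [ 0.4804 -0.2803  0.0122] cmd [ 0.4809 -0.2811  0.0155] roterr [-0.0021  0.0007  0.    ] F [-0.2 -1.   0.3] w 0.596 gf 0.0 j [-0.05  0.32  0.61  1.9  -0.22  0.99  2.32]
```

Call:
{"op": "jog_arm", "data": {
  "moves": [0,0,0,0,0,0,-1,0,0,0,0,0,0,-1,0,0,0,0,0,0,-1,0,0,0,0,0,0,-1,0,0,0,0,0,0,-1,0,0,0,0,0,0,-1,0,0,0,0,0,0,-1,0,0,0,0,0,0,-1],
  "newtons": 50
}}

```text
time: 8.3
position: [0.4812, -0.2807, 0.0141]
tool_rot: [-0.146, 3.138, -0.0]
ft_force: [-0.9, -0.2, 3.6]
grip_width: 0.154
grip_force: 50.0
```

Call:
{"op": "jog_arm", "data": {
  "moves": [0,0,-0.01,0,0,0,-1,0,0,-0.03,0,0,0,-1,0,0,-0.07,0,0,0,-1,0,0,-0.12,0,0,0,-1,0,0,-0.17,0,0,0,-1,0,0,-0.21,0,0,0,-1,0,0,-0.23,0,0,0,-1,0,0,-0.23,0,0,0,-1]
}}

```text
time: 9.3
position: [0.4813, -0.2806, 0.0832]
tool_rot: [-0.146, 3.137, -0.0]
ft_force: [0.5, 0.1, -1.9]
grip_width: 0.153
grip_force: 50.0
```

```bash
python3 - <<'E'
from h import *
import pickle
applied([0,0,-.23,0,0,0]);st();s=ctrl.get_state();print(s["torque"])
d={n:ctrl.get_image(n) for n in("scene","wrist")}
c=np.vstack([cv2.resize(d["scene"]["pixels"][90:190,140:273],(400,300),interpolation=cv2.INTER_CUBIC),cv2.resize(d["wrist"]["pixels"],(400,300))])
cv2.imwrite("pics/c5.png",c[:,:,::-1])
E
```

```text
t 9.3 pos [ 0.4813 -0.2806  0.0832] cmd [ 0.481  -0.281   0.0845] roterr [-0.0014 -0.0015 -0.0001] F [ 0.5  0.1 -1.9] w 0.153 gf 50.0 j [-0.08  0.23  0.64  1.84 -0.15  1.12  2.27]
[-0.19138382  0.00729281 -0.01453554]
```

View pics/c5.png

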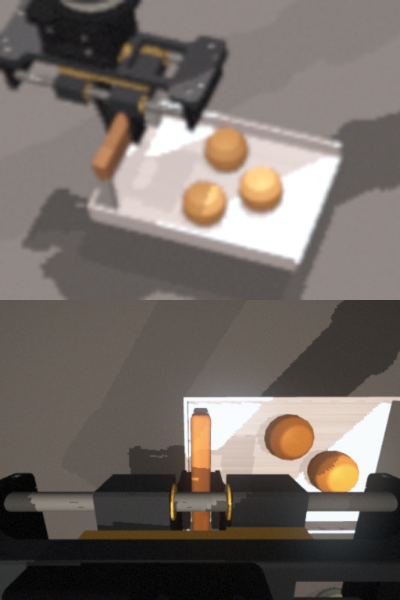

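Tray is lifted and level, with all three rolls still on it. Next I move it up beside the box.

```bash
cat >>h.py <<'E'
def lip(L,deg,yaw=90.5,g=.046):   # TCP pose for tray lip centre at L (underside edge), tray tilted deg down at +y
    q=down(np.deg2rad(yaw),-np.deg2rad(deg))
    return np.array(L)+q.apply([0,-.185,-.06])+q.apply([0,0,g]),q
E
python3 - <<'E'
from h import *
P,Q=lip([.522,.085,.19],0);print(P,row(P,Q))
for a in [15,30,45]:
    P,Q=lip([.522,.1,.12],a);print(P.round(3),Q.apply([0,0,1]).round(2),Q.apply([0,1,0]).round(2))
E
```

```text
[ 0.52361441 -0.09999296  0.204     ] [-0.1973, 0.587, -0.3993, -0.0015, -0.0005, 0.0805]
[ 0.524 -0.075  0.181] [ 0.   -0.26 -0.97] [-0.01  0.97 -0.26]
[ 0.523 -0.053  0.225] [ 0.   -0.5  -0.87] [-0.01  0.87 -0.5 ]
[ 0.523 -0.021  0.261] [ 0.01 -0.71 -0.71] [-0.01  0.71 -0.71]
```

Call:
{"op": "jog_arm", "data": {
  "moves": [-0.006,0.018,-0.012,0,0,0.002,-1,-0.024,0.07,-0.05,0,0,0.01,-1,-0.055,0.165,-0.12,0,0,0.022,-1,-0.1,0.29,-0.21,0,0,0.04,-1,-0.142,0.42,-0.3,0,0,0.058,-1,-0.173,0.515,-0.36,0,0,0.07,-1,-0.191,0.57,-0.39,0,0,0.078,-1,-0.197,0.587,-0.4,0,0,0.08,-1]
}}

```text
time: 10.4
position: [0.5238, -0.098, 0.2031]
tool_rot: [-0.019, 3.141, 0.001]
ft_force: [0.3, -0.8, -2.9]
grip_width: 0.157
grip_force: 50.0
```

```bash
python3 - <<'E'
from h import *
applied([-0.197,0.587,-0.4,0,0,.08]);st()
f=lambda t:t*t*(3-2*t)
for k in range(1,9):
    t=f(k/8);P,Q=lip([.522,.085+.015*t,.19-.05*t],16*t);print(row(P,Q))
E
```

```text
t 10.4 pos [ 0.5238 -0.098   0.2031] cmd [ 0.5235 -0.1     0.2042] roterr [-0.002  -0.0009 -0.0026] F [ 0.3 -0.8 -2.9] w 0.157 gf 50.0 j [-0.35  0.06  0.51  1.74 -0.03  1.35  1.75]
[-0.0004, 0.0028, 0.0005, 0.0099, -0.0005, 0.0005]
[-0.0004, 0.0105, -0.0001, 0.0401, -0.0005, 0.0005]
[-0.0005, 0.0224, -0.0008, 0.0828, -0.0004, 0.0005]
[-0.0006, 0.0375, -0.0014, 0.1318, -0.0004, 0.0005]
[-0.0007, 0.0543, -0.0016, 0.1807, -0.0004, 0.0005]
[-0.0007, 0.0702, -0.0014, 0.2234, -0.0004, 0.0005]
[-0.0008, 0.0821, -0.0011, 0.2536, -0.0004, 0.0006]
[-0.0008, 0.0868, -0.0009, 0.2651, -0.0004, 0.0006]
```

Call:
{"op": "jog_arm", "data": {
  "moves": [0,0.003,0,0.01,0,0,-1,0,0.01,0,0.04,0,0,-1,0,0.022,0,0.083,0,0,-1,0,0.037,0,0.132,0,0,-1,0,0.054,0,0.18,0,0,-1,0,0.07,0,0.223,0,0,-1,0,0.082,0,0.254,0,0,-1,0,0.087,0,0.265,0,0,-1]
}}

```text
time: 11.4
position: [0.5227, -0.0737, 0.2019]
tool_rot: [0.015, -3.111, 0.435]
ft_force: [-0.3, -0.7, -2.3]
grip_width: 0.161
grip_force: 50.0
```

```bash
python3 - <<'E'
from h import *
applied([0,.087,0,.265,0,0]);st();s=ctrl.get_state();print(s["torque"])
for k in range(1,9):
    t=k/8;P,Q=lip([.522,.10+.01*t,.14-.02*t],16+14*t);print(row(P,Q))
i=ctrl.get_image("scene");cv2.imwrite("pics/c6.png",cv2.resize(i["pixels"][100:260,150:400],(750,480))[:,:,::-1])
E
```

```text
t 11.4 pos [ 0.5227 -0.0737  0.2019] cmd [ 0.5233 -0.0739  0.2042] roterr [-0.001   0.001  -0.0002] F [-0.3 -0.7 -2.3] w 0.161 gf 50.0 j [-0.5   0.05  0.4   1.78  0.26  1.35  1.41]
[0.43346241 0.01858783 0.05083371]
[-0.0009, 0.0076, -0.0128, 0.0293, -0.0003, 0.0006]
[-0.0009, 0.0162, -0.0246, 0.0584, -0.0003, 0.0006]
[-0.0009, 0.0253, -0.0365, 0.0876, -0.0003, 0.0006]
[-0.001, 0.0351, -0.0482, 0.1168, -0.0003, 0.0006]
[-0.001, 0.0454, -0.0598, 0.1459, -0.0003, 0.0006]
[-0.0011, 0.0562, -0.0712, 0.1751, -0.0003, 0.0006]
[-0.0011, 0.0676, -0.0826, 0.2043, -0.0002, 0.0006]
[-0.0011, 0.0796, -0.0937, 0.2334, -0.0002, 0.0006]
```

View pics/c6.png

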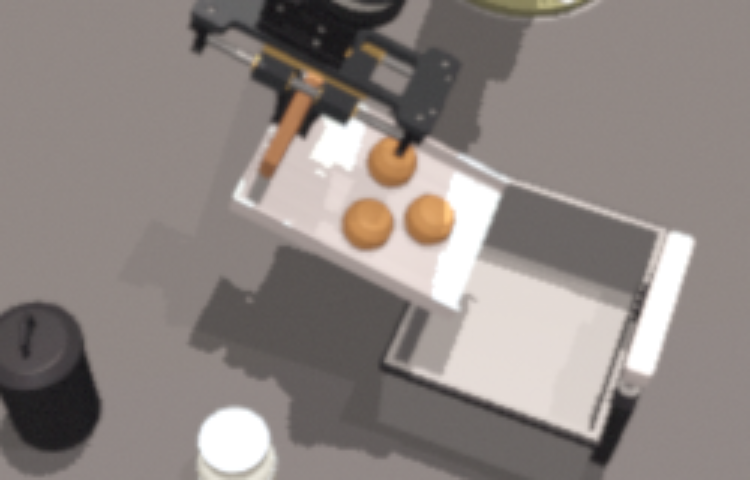

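The lip is over the box opening at about (480,250), and the rolls are still on at 16° of tilt. Continuing to tip.

Call:
{"op": "jog_arm", "data": {
  "moves": [0,0.008,-0.013,0.03,0,0,-1,0,0.016,-0.025,0.058,0,0,-1,0,0.025,-0.037,0.088,0,0,-1,0,0.035,-0.048,0.117,0,0,-1,0,0.045,-0.06,0.146,0,0,-1,0,0.056,-0.071,0.175,0,0,-1,0,0.068,-0.083,0.204,0,0,-1,0,0.08,-0.094,0.233,0,0,-1]
}}

```text
time: 12.45
position: [0.5231, -0.0423, 0.2235]
tool_rot: [-0.014, 3.032, -0.812]
ft_force: [0.1, -0.4, -1.7]
grip_width: 0.155
grip_force: 50.0
```

```bash
python3 - <<'E'
from h import *
applied([0,.08,-.094,.233,0,0]);st();s=ctrl.get_state();print(s["torque"])
for k in range(2,9,2):
    t=k/8;P,Q=lip([.522,.11,.12],30+16*t);print(row(P,Q))
E
```

```text
t 12.45 pos [ 0.5231 -0.0423  0.2235] cmd [ 0.523  -0.0431  0.2247] roterr [ 0.0001 -0.0008  0.0003] F [ 0.1 -0.4 -1.7] w 0.155 gf 50.0 j [-0.63  0.11  0.31  1.75  0.47  1.47  1.17]
[ 0.72087012 -0.04891466  0.00647356]
[-0.0011, 0.0045, -0.0425, 0.0671, -0.0001, 0.0007]
[-0.0011, 0.0122, -0.085, 0.1338, -0.0001, 0.0007]
[-0.0011, 0.0229, -0.1268, 0.2004, -0.0001, 0.0007]
[-0.0011, 0.0365, -0.1678, 0.2671, -0.0001, 0.0007]
```

Call:
{"op": "jog_arm", "data": {
  "moves": [0,0.002,-0.02,0.033,0,0,-1,0,0.0045,-0.0425,0.067,0,0,-1,0,0.008,-0.064,0.1,0,0,-1,0,0.012,-0.085,0.134,0,0,-1,0,0.017,-0.106,0.167,0,0,-1,0,0.023,-0.127,0.2,0,0,-1,0,0.029,-0.147,0.234,0,0,-1,0,0.036,-0.168,0.267,0,0,-1]
}}

```text
time: 13.45
position: [0.5227, -0.008, 0.2619]
tool_rot: [-0.013, 2.888, -1.227]
ft_force: [-0.7, 0.2, -0.6]
grip_width: 0.159
grip_force: 50.0
```

```bash
python3 - <<'E'
from h import *
applied([0,.036,-.168,.267,0,0]);st();s=ctrl.get_state();print(s["torque"])
a=ctrl.get_image("scene")["pixels"][80:260,150:400];b=ctrl.get_image("top")["pixels"][160:310,90:300]
c=np.hstack([cv2.resize(a,(417,300)),cv2.resize(b,(380,300))]);cv2.imwrite("pics/c7.png",c[:,:,::-1])
E
```

```text
t 13.45 pos [ 0.5227 -0.008   0.2619] cmd [ 0.5227 -0.0085  0.2629] roterr [ 0.0005 -0.0005  0.0004] F [-0.7  0.2 -0.6] w 0.159 gf 50.0 j [-0.75  0.23  0.25  1.68  0.64  1.66  1.  ]
[ 1.11746148  0.06657639 -0.00490322]
```

View pics/c7.png

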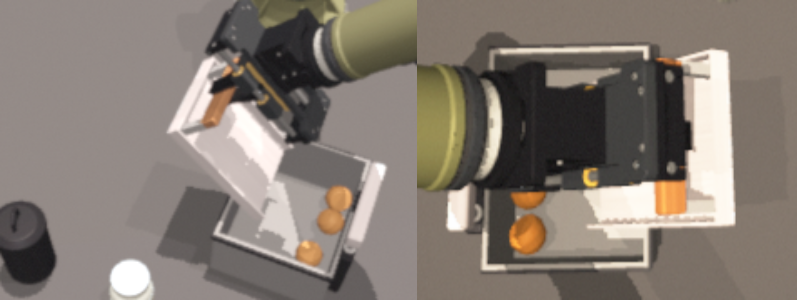

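All three rolls are in the box, at (340,198), (330,221) and (309,253) in the scene half, and the tray is empty. That was my tenth picture, so I'll check numerically from here. I'm levelling the tray and taking it back.

```bash
python3 - <<'E'
from h import *
for k in range(1,9):
    t=min(1,k/7);P,Q=lip([.522,.11-.04*t,.12+.08*t],46*(1-t));print(row(P,Q))
E
```

```text
[-0.0009, -0.0414, 0.0582, -0.1094, -0.0, 0.0007]
[-0.0007, -0.0752, 0.116, -0.2189, -0.0, 0.0007]
[-0.0006, -0.101, 0.1725, -0.3285, -0.0001, 0.0007]
[-0.0004, -0.1189, 0.2269, -0.438, -0.0001, 0.0007]
[-0.0002, -0.1293, 0.2783, -0.5475, -0.0002, 0.0007]
[-0.0, -0.1326, 0.3258, -0.657, -0.0002, 0.0007]
[0.0001, -0.1292, 0.3686, -0.7666, -0.0002, 0.0007]
[0.0001, -0.1292, 0.3686, -0.7666, -0.0002, 0.0007]
```

Call:
{"op": "jog_arm", "data": {
  "moves": [0,-0.041,0.058,-0.11,0,0,-1,0,-0.075,0.116,-0.22,0,0,-1,0,-0.101,0.172,-0.33,0,0,-1,0,-0.119,0.227,-0.44,0,0,-1,0,-0.129,0.278,-0.55,0,0,-1,0,-0.133,0.326,-0.66,0,0,-1,0,-0.129,0.369,-0.767,0,0,-1,0,-0.129,0.369,-0.767,0,0,-1]
}}

```text
time: 14.55
position: [0.5219, -0.1202, 0.2121]
tool_rot: [0.001, -3.14, -0.0]
ft_force: [-0.6, 0.2, -1.7]
grip_width: 0.157
grip_force: 50.0
```

```bash
python3 - <<'E'
from h import *
applied([0,-.129,.369,-.767,0,0]);st()
print(row([.481,-.281,.06],down(np.deg2rad(95.6))))
E
```

```text
t 14.55 pos [ 0.5219 -0.1202  0.2121] cmd [ 0.5237 -0.115   0.2139] roterr [0.0004 0.001  0.0089] F [-0.6  0.2 -1.7] w 0.157 gf 50.0 j [-0.34  0.06  0.54  1.72 -0.03  1.37  1.78]
[0.147, -0.5521, 0.5127, 0.0005, -0.0004, -0.0845]
```

Call:
{"op": "jog_arm", "data": {
  "moves": [0.02,-0.08,0,0,0,-0.01,-1,0.05,-0.2,0.04,0,0,-0.03,-1,0.09,-0.34,0.14,0,0,-0.05,-1,0.12,-0.46,0.27,0,0,-0.07,-1,0.14,-0.53,0.39,0,0,-0.084,-1,0.147,-0.552,0.47,0,0,-0.084,-1,0.147,-0.552,0.51,0,0,-0.084,-1,0.147,-0.552,0.51,0,0,-0.084,-1]
}}

```text
time: 15.55
position: [0.4813, -0.279, 0.0586]
tool_rot: [0.156, -3.137, -0.004]
ft_force: [0.3, 0.2, -1.4]
grip_width: 0.151
grip_force: 50.0
```

```bash
python3 - <<'E'
from h import *
applied([.147,-.552,.51,0,0,-.084]);st()
E
```

```text
t 15.55 pos [ 0.4813 -0.279   0.0586] cmd [ 0.481  -0.281   0.0608] roterr [-0.0023  0.0006 -0.0021] F [ 0.3  0.2 -1.4] w 0.151 gf 50.0 j [-0.09  0.26  0.66  1.86 -0.18  1.08  2.3 ]
```

Call:
{"op": "jog_arm", "data": {
  "moves": [0,0,0.05,0,0,0,-1,0,0,0.09,0,0,0,-1,0,0,0.115,0,0,0,-1,0,0,0.13,0,0,0,-1,0,0,0.14,0,0,0,-1,0,0,0.146,0,0,0,-1,0,0,0.15,0,0,0,-1,0,0,0.15,0,0,0,-1]
}}

```text
time: 16.55
position: [0.4812, -0.2804, 0.0142]
tool_rot: [-0.153, 3.137, 0.003]
ft_force: [0.5, 0.2, -1.3]
grip_width: 0.155
grip_force: 50.0
```

Call:
{"op": "jog_arm", "data": {
  "moves": [0,0,0.004,0,0,0,-1,0,0,0.006,0,0,0,-1,0,0,0.006,0,0,0,-1,0,0,0.006,0,0,0,0.2,0,0,0.006,0,0,0,0.2,0,0,0.006,0,0,0,0.2,0,0,0.006,0,0,0,0.2,0,0,0.006,0,0,0,0.2]
}}

```text
time: 17.55
position: [0.481, -0.2803, 0.0121]
tool_rot: [0.153, -3.138, -0.003]
ft_force: [0.5, 0.2, -0.1]
grip_width: 0.58
grip_force: 0.0
```

```bash
python3 - <<'E'
from h import *
applied([0,0,.15,0,0,0]);applied([0,0,.006,0,0,0]);st()
E
```

```text
t 17.55 pos [ 0.481  -0.2803  0.0121] cmd [ 0.481 -0.281  0.014] roterr [-0.0017 -0.0005  0.    ] F [ 0.5  0.2 -0.1] w 0.58 gf 0.0 j [-0.07  0.33  0.64  1.9  -0.23  0.99  2.34]
```

Opened. I'm lifting straight up, then checking the tray numerically and re-measuring the handle.

Call:
{"op": "jog_arm", "data": {
  "moves": [0,0,-0.1,0,0,0,0.2,0,0,-0.25,0,0,0,0.2,0,0,-0.45,0,0,0,0.2,0,0,-0.65,0,0,0,0.2,0,0,-0.85,0,0,0,0.2,0,0,-0.95,0,0,0,0.2,0,0,-0.95,0,0,0,0.2,0,0,-0.95,0,0,0,0.2]
}}

```text
time: 18.55
position: [0.4806, -0.2806, 0.296]
tool_rot: [0.153, -3.137, -0.005]
ft_force: [-0.2, 1.3, -0.2]
grip_width: 0.601
grip_force: 0.0
```

```bash
python3 - <<'E'
from h import *
import pickle
applied([0,0,-.95,0,0,0]);st()
d={n:ctrl.get_image(n) for n in("scene","top")};pickle.dump(d,open("im3.pkl","wb"));o=pickle.load(open("im.pkl","rb"))
T,S=d["top"],d["scene"]
for n,i in d.items():
    for lab,D in(("old",o[n]),("new",i)):
        hsv=cv2.cvtColor(D["pixels"],cv2.COLOR_RGB2HSV);m=(hsv[...,1]>110)&(hsv[...,0]<22)&(hsv[...,2]>60)
        x0,y0,x1,y1=dict(scene=(165,120,395,270),top=(95,165,405,310))[n];k=np.zeros_like(m);k[y0:y1,x0:x1]=1
        cs=cv2.findContours((m&k).astype(np.uint8),0,1)[0]
        print(n,lab,[(cv2.contourArea(c),np.round(cv2.minAreaRect(c)[0],0).tolist()) for c in cs if cv2.contourArea(c)>15])
        w=(hsv[...,1]<45)&(hsv[...,2]>185);w&=k
        cs=cv2.findContours(w.astype(np.uint8),0,1)[0]
        print("  white",[(cv2.contourArea(c),cv2.boundingRect(c)) for c in cs if cv2.contourArea(c)>150])
print(row([.50,-.02,.31],down(np.deg2rad(90.5))))
E
```

```text
t 18.55 pos [ 0.4806 -0.2806  0.296 ] cmd [ 0.4811 -0.2811  0.299 ] roterr [-0.0025  0.0007 -0.    ] F [-0.2  1.3 -0.2] w 0.601 gf 0.0 j [-0.15  0.1   0.69  1.53 -0.06  1.54  2.21]
scene old [(107.0, [210.0, 172.0]), (104.0, [228.0, 168.0]), (105.5, [216.0, 154.0]), (172.0, [185.0, 148.0])]
  white [(584.0, (216, 236, 26, 30)), (3074.5, (279, 156, 103, 90)), (2017.0, (173, 143, 80, 48))]
scene new [(335.0, [351.0, 205.0]), (163.0, [185.0, 147.0])]
  white [(591.0, (216, 236, 26, 31)), (2737.0, (279, 156, 103, 90)), (2171.0, (181, 144, 72, 48))]
top old [(254.0, [343.0, 273.0]), (249.5, [319.0, 259.0]), (246.5, [337.0, 243.0]), (471.0, [384.0, 253.0])]
  white [(5374.0, (290, 221, 101, 76)), (759.5, (106, 200, 15, 75)), (6262.0, (126, 183, 92, 112))]
top new [(294.0, [150.0, 276.0]), (297.5, [151.0, 254.0]), (467.5, [384.0, 253.0]), (269.0, [158.0, 219.0])]
  white [(5343.5, (290, 222, 101, 75)), (762.0, (106, 200, 15, 75)), (5775.0, (126, 183, 92, 112))]
[-0.1471, 0.8601, -0.0363, 0.0005, -0.0004, 0.0845]
```

Tray is back flat with its bar at the same pixels as at the start, and three orange blobs are in the box. Next is the handle.

Call:
{"op": "jog_arm", "data": {
  "moves": [-0.147,0.86,-0.036,0,0,0.092,1,-0.147,0.86,-0.036,0,0,0.092,1,-0.147,0.86,-0.036,0,0,0.092,1,-0.147,0.86,-0.036,0,0,0.092,1,-0.147,0.86,-0.036,0,0,0.092,1,-0.147,0.86,-0.036,0,0,0.092,1,-0.147,0.86,-0.036,0,0,0.092,1,-0.147,0.86,-0.036,0,0,0.092,1]
}}

```text
time: 19.65
position: [0.4998, -0.0219, 0.3085]
tool_rot: [-0.004, -3.141, -0.003]
ft_force: [0.2, -0.4, 0.4]
grip_width: 0.999
grip_force: 0.0
```

```bash
python3 - <<'E'
from h import *
applied([-.147,.86,-.036,0,0,.092]);st()
print(row([.522,.253,.24],down(np.deg2rad(91))))
E
```

```text
t 19.65 pos [ 0.4998 -0.0219  0.3085] cmd [ 0.5    -0.02    0.3099] roterr [-0.0015 -0.0003  0.0034] F [ 0.2 -0.4  0.4] w 0.999 gf 0.0 j [-0.45 -0.05  0.43  1.63  0.02  1.56  1.54]
[-0.0743, 0.9099, 0.2335, 0.0004, -0.0005, -0.0158]
```

Call:
{"op": "jog_arm", "data": {
  "moves": [-0.074,0.91,0,0,0,-0.016,1,-0.074,0.91,0.05,0,0,-0.016,1,-0.074,0.91,0.1,0,0,-0.016,1,-0.074,0.91,0.15,0,0,-0.016,1,-0.074,0.91,0.2,0,0,-0.016,1,-0.074,0.91,0.233,0,0,-0.016,1,-0.074,0.91,0.233,0,0,-0.016,1,-0.074,0.91,0.233,0,0,-0.016,1]
}}

```text
time: 20.65
position: [0.5231, 0.2513, 0.2406]
tool_rot: [-0.022, 3.139, 0.004]
ft_force: [0.4, -0.9, 0.7]
grip_width: 1.0
grip_force: 0.0
```

```bash
python3 - <<'E'
from h import *
applied([-.074,.91,.233,0,0,-.016]);st()
s=ctrl.get_state();i=ctrl.get_image("wrist")
q=R.from_rotvec(s["tool_rot"]);M=np.array(i["tool_from_camera"])
i["xyz"]=np.array(s["position"])+q.apply(M[:3,3]);i["rotation"]=(q*R.from_matrix(M[:3,:3])).as_rotvec()
cv2.imwrite("pics/w2.png",i["pixels"][:,:,::-1])
hsv=cv2.cvtColor(i["pixels"],cv2.COLOR_RGB2HSV)
for u in range(100,225,12):
    r=hsv[u,180:340];print(u,"".join("%x"%(v//16) for v in r[::2,2]))
E
```

```text
t 20.65 pos [0.5231 0.2513 0.2406] cmd [0.5219 0.253  0.2401] roterr [-0.0022 -0.0025  0.0033] F [ 0.4 -0.9  0.7] w 1.0 gf 0.0 j [-0.68  0.15  0.21  1.56 -0.03  1.43  1.12]
100 bbbbbbbbbbbbbbbbbbbbbbbaccddccbbbcff8aaaaaa9999a99a99999999999999999999999999999
112 ccccccccccccccccccffffffffffffffffff8aaaaaaaaaaaaaaaaa9a999999999999999999999999
124 ccccccccccccccccccdcccdfffffeeeedffffffffffffbaaaaaaaaaa9a9999999999999999999999
136 ccccccccccccccccccccdcbceffffffdfffffffffffffeaaaaaaaaaaaaa9a9999999999999999999
148 ccccccccccccccccccdccdeeeefffffffffffffffffffcaaaaaaaaaaaaaaaaa99999999999999999
160 ffebbbbbbbbbbbbbbbbccbbbbabbaabeffeffffffffffbaaaaaaaaaaaaaaa9999999999999999999
172 ffffffdbbbbbbbccccccccbbbbbbbbbbbeeffffffffffaaaaaaaaaaaaaaa9a99a999999999999999
184 fffffffffbbbbbcccbbabbbca9abbbbb66bfffffffffe887778777777776666669999a9999999999
196 fffffffffbbbbbbbbeeeeeeeeeeecabb55cffffffffeaaaaaa777767766666666999999999999999
208 fffffffffeccccccccccdeeeebbbbbbbbbdffffffffe87799a977666666666668999999999999999
220 38666dffffccccccccccccccccbabaabbbeffffffffd776679966666666666669999999953343222
```

```bash
python3 - <<'E'
from h import *
s=ctrl.get_state();i=ctrl.get_image("wrist")
q=R.from_rotvec(s["tool_rot"]);M=np.array(i["tool_from_camera"])
i["xyz"]=np.array(s["position"])+q.apply(M[:3,3]);i["rotation"]=(q*R.from_matrix(M[:3,:3])).as_rotvec()
g=cv2.cvtColor(i["pixels"],cv2.COLOR_RGB2GRAY)
for r in(136,196,216):
    G=cv2.GaussianBlur(g,(1,5),0)[r].astype(int);d=np.diff(G)
    a=240+np.argmax(d[240:256]);b=262+np.argmin(d[262:280]);print(r,a,b,plane(i,(a+1,r+.5),.163).round(4),plane(i,(b+1,r+.5),.163).round(4))
c=g[165:225,244:247].min(1);print("button rows",[165+k for k in np.where(c<125)[0]])
rows=[165+k for k in np.where(c<125)[0]]
if rows: print(plane(i,(246,rows[0]),.159),plane(i,(246,rows[-1]+1),.159))
c=g[90:150,262];print("bar end row",[90+k for k in np.where(np.diff(c.astype(int))>25)[0]], plane(i,(262,116),.163))
E
```

```text
136 242 269 [0.4678 0.2367 0.163 ] [0.4674 0.2638 0.163 ]
196 247 266 [0.5306 0.2421 0.163 ] [0.5303 0.2624 0.163 ]
216 247 266 [0.5534 0.2423 0.163 ] [0.5531 0.263  0.163 ]
button rows [np.int64(174), np.int64(175), np.int64(176), np.int64(177), np.int64(178), np.int64(179), np.int64(180), np.int64(181), np.int64(182), np.int64(183), np.int64(184), np.int64(185), np.int64(186), np.int64(187), np.int64(188), np.int64(189), np.int64(190), np.int64(191), np.int64(192), np.int64(193), np.int64(194), np.int64(195), np.int64(196), np.int64(197), np.int64(198), np.int64(199), np.int64(200), np.int64(201), np.int64(202)]
[0.50700435 0.23974876 0.159     ] [0.53924031 0.23990386 0.159     ]
bar end row [np.int64(121), np.int64(122)] [0.44775601 0.25536492 0.163     ]
```

Call:
{"op": "jog_arm", "data": {
  "moves": [-0.003,0,0.1,0,0,0,1,-0.003,0,0.2,0,0,0,1,-0.003,0,0.3,0,0,0,1,-0.003,0,0.36,0,0,0,1,-0.003,0,0.41,0,0,0,1,-0.003,0,0.44,0,0,0,1,-0.003,0,0.453,0,0,0,1,-0.003,0,0.453,0,0,0,1]
}}

```text
time: 21.75
position: [0.523, 0.2537, 0.1037]
tool_rot: [-0.028, 3.141, 0.004]
ft_force: [-0.4, -0.2, -0.0]
grip_width: 0.999
grip_force: 0.0
```

```bash
python3 - <<'E'
from h import *
applied([-.003,0,.453,0,0,0]);st()
E
```

```text
t 21.75 pos [0.523  0.2537 0.1037] cmd [0.5227 0.2531 0.1042] roterr [-0.0019 -0.001  -0.    ] F [-0.4 -0.2 -0. ] w 0.999 gf 0.0 j [-0.67  0.23  0.2   1.75 -0.05  1.17  1.13]
```

Closing on the bar and button.

Call:
{"op": "jog_arm", "data": {
  "moves": [0,-0.002,0,0,0,0,-1,0,-0.002,0,0,0,0,-1,0,-0.002,0,0,0,0,-1,0,-0.002,0,0,0,0,-1,0,-0.002,0,0,0,0,-1,0,-0.002,0,0,0,0,-1,0,-0.002,0,0,0,0,-1,0,-0.002,0,0,0,0,-1],
  "newtons": 40
}}

```text
time: 22.75
position: [0.5229, 0.2529, 0.1033]
tool_rot: [-0.026, 3.141, 0.004]
ft_force: [0.0, 0.4, -0.3]
grip_width: 0.251
grip_force: 40.0
```

Opening is 21.8 mm, so the button is flush. Pulling up.

Call:
{"op": "jog_arm", "data": {
  "moves": [0,0,-0.01,0,0,0,-1,0,0,-0.02,0,0,0,-1,0,0,-0.035,0,0,0,-1,0,0,-0.05,0,0,0,-1,0,0,-0.065,0,0,0,-1,0,0,-0.08,0,0,0,-1,0,0,-0.09,0,0,0,-1,0,0,-0.1,0,0,0,-1]
}}

```text
time: 23.75
position: [0.5229, 0.2529, 0.1336]
tool_rot: [-0.028, 3.141, 0.003]
ft_force: [1.8, -0.2, -2.8]
grip_width: 0.25
grip_force: 40.0
```

Call:
{"op": "jog_arm", "data": {
  "moves": [0,0,-0.02,0,0,0,-1,0,0,-0.045,0,0,0,-1,0,0,-0.07,0,0,0,-1,0,0,-0.095,0,0,0,-1,0,0,-0.12,0,0,0,-1,0,0,-0.14,0,0,0,-1,0,0,-0.155,0,0,0,-1,0,0,-0.165,0,0,0,-1]
}}

```text
time: 24.75
position: [0.5228, 0.2529, 0.1831]
tool_rot: [-0.028, 3.141, 0.004]
ft_force: [1.9, 0.2, -3.7]
grip_width: 0.248
grip_force: 40.0
```

Call:
{"op": "jog_arm", "data": {
  "moves": [0,0,0,0,0,0,-1,0,0,-0.003,0,0,0,-1,0,0,-0.006,0,0,0,-1,0,0,-0.006,0,0,0,-1,0,0,-0.006,0,0,0,-1,0,0,-0.006,0,0,0,-1,0,0,-0.006,0,0,0,-1,0,0,-0.006,0,0,0,-1]
}}

```text
time: 25.75
position: [0.5228, 0.2528, 0.1843]
tool_rot: [0.028, -3.141, -0.003]
ft_force: [5.2, 2.3, -7.8]
grip_width: 0.252
grip_force: 40.0
```

Call:
{"op": "jog_arm", "data": {
  "moves": [0,0,-0.002,0,0,0,-1,0,0,-0.003,0,0,0,-1,0,0,-0.003,0,0,0,-1,0,0,-0.003,0,0,0,-1,0,0,-0.003,0,0,0,-1,0,0,-0.003,0,0,0,-1,0,0,-0.003,0,0,0,-1,0,0,-0.003,0,0,0,-1]
}}

```text
time: 26.75
position: [0.5228, 0.2528, 0.1844]
tool_rot: [0.028, -3.141, -0.003]
ft_force: [6.6, 1.7, -11.4]
grip_width: 0.248
grip_force: 40.0
```

```bash
python3 - <<'E'
from h import *
import pickle
o=pickle.load(open("im.pkl","rb"))
s=ctrl.get_state();print(s["position"],s["ft_force"],s["grip_width"],s["grip_force"])
for n in("scene","top"):
    i=ctrl.get_image(n);cv2.imwrite(f"pics/end_{n}.png",i["pixels"][:,:,::-1])
    hsv=cv2.cvtColor(i["pixels"],cv2.COLOR_RGB2HSV);w=((hsv[...,1]<45)&(hsv[...,2]>185)).astype(np.uint8)
    print(n,[(cv2.contourArea(c),cv2.boundingRect(c)) for c in cv2.findContours(w,0,1)[0] if cv2.contourArea(c)>60])
    m=((hsv[...,1]>110)&(hsv[...,0]<22)&(hsv[...,2]>60)).astype(np.uint8)
    print("  orange",[(cv2.contourArea(c),cv2.boundingRect(c)) for c in cv2.findContours(m,0,1)[0] if 15<cv2.contourArea(c)<1000])
    df=cv2.absdiff(i["pixels"],o[n]["pixels"]).max(2)
    rg=dict(scene=dict(can=(145,200,185,250),jar=(215,235,243,271),mug=(284,270,330,312)),top=dict(can=(318,110,368,165),jar=(244,122,277,162),mug=(138,113,192,159)))[n]
    print({k:round(float((df[b:e,a:c]>40).mean()),3) for k,(a,b,c,e) in rg.items()})
E
```

```text
[0.5228136  0.2528199  0.18439496] [  6.62972466   1.66713462 -11.37036388] 0.24839280508922637 39.99144226312637
scene [(2622.0, (0, 333, 105, 51)), (181.0, (113, 328, 52, 27)), (126.5, (84, 307, 50, 24)), (950.0, (286, 269, 44, 41)), (607.0, (216, 236, 26, 31)), (274.0, (362, 176, 23, 31)), (1045.0, (278, 156, 57, 85)), (2223.0, (173, 143, 80, 49)), (65.0, (197, 139, 56, 15))]
  orange [(128.5, (327, 227, 16, 13)), (332.0, (341, 191, 20, 29)), (18.0, (365, 162, 14, 6)), (148.5, (176, 131, 18, 34))]
{'can': 0.0, 'jar': 0.0, 'mug': 0.002}
top [(229.0, (88, 256, 14, 21)), (97.0, (126, 254, 28, 41)), (5428.5, (290, 221, 101, 76)), (88.0, (93, 194, 11, 11)), (2565.0, (148, 183, 70, 111)), (706.0, (246, 124, 29, 33)), (936.0, (141, 114, 45, 34)), (11119.5, (81, 20, 409, 41))]
  orange [(294.0, (140, 267, 21, 20)), (294.0, (141, 245, 21, 20)), (469.5, (374, 224, 20, 58)), (270.0, (149, 210, 20, 19))]
{'can': 0.0, 'jar': 0.0, 'mug': 0.0}
```

```bash
python3 -c "
from bench import ctrl
print(ctrl.close_job())"
```

```text
the job is handed in; nothing more can be done
None
```

Job handed in at about 27 s, no verdict returned: the three rolls are in the carrier, the tray is back flat and released, and the handle is gripped with its button in, held against its second stop (about 81 mm of travel), with the canister, mug and jar unmoved; the first attempt at the tray bar closed above it and I regrasped lower.

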